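# Seal a fossil slab in its dry case

### The arm

A 6-joint arm with a two-finger parallel gripper is mounted at the origin on the work surface. World frame = base frame: x ahead of the robot, y to its left, z up, the work surface at z = 0. Lengths are in m, angles in degrees, forces in N, time in s.
With the tool pointing down it reaches from about 0.35 to 0.95 m from the base axis. Payload 17.4 kg.
Tool frame: the origin (TCP) lies on the centre line of the jaws, within the pads' length; the fingertips stand 22 mm ahead of it and the grasp point (between the pads) lies 3 mm ahead of it; z points along the fingers, y is the line along which they close (so a half turn about z gives the same grasp; the last joint's range is limited). The gripper opens to 93 mm and grips with 3 to 60 N. Pads are 15 mm wide; open, the fingers measure 128 mm over their backs; the gripper's body (75 mm by 188 mm) begins 65 mm behind the grasp point.
Start: joints at [64.87, 6.646, 82.598, -0, 90.757, -2.166], TCP at [0.263, 0.622, 0.205] pointing down, gripper open.
Joint ranges: [-162.19, 162.19], [-47.58, 125.68], [4.15, 143.07], [-65.23, 245.23], [0.69, 171.88], [-170.13, 170.13]. Speed limits (degrees/s): [108.29, 108.29, 127.2, 180, 180, 180].

### API

Orientations are given as [roll, pitch, yaw] about the fixed x, y, z axes, in that order (R = Rz(yaw) Ry(pitch) Rx(roll)).
In Python, from workcell import ctrl, capture, camera_params gives the robot as it stands. The module is installed in compiled form; this text tells all that it offers.
- The arm moves only by the tool servo_tool, never from a script. Its argument "increments" is a list of rows, each a list of 5 numbers: the closure, from 0 (fully open) to 1 (shut), then the shift along the tool's x, y, z in cm, then the turn about the tool's z in degrees. A call has 1 to 10 rows; each row is the pose to reach, as a shift and turn from the pose commanded when the call began, along the tool's axes at that moment; what a row does not reach only later rows make up. A row lasts 1/12 s, in which the tool goes at most 41.7 mm and 7.16 degrees, less where a joint would pass 70% of its speed; a pose out of reach is approached as far as the arm can. A call with a gripper value outside its range is refused whole. The fingers move at their own pace and stop on an object; "newtons" is the grip in N (left out, the last holds). Time passes only in rows, so rows that repeat a pose let the fingers close. It gives the time, the measured TCP pose, the force, the opening and the grip force at its end, in the units of the state.
- ctrl.get_state(): the state, without advancing time (a new reading comes with each control period).
- capture(name): name is "scene" or "top" or "wrist"; returns the picture (400x640x3 uint8, red, green, blue); there is no depth.
- camera_params(name): a dict with "vfov" (degrees; the focal length in pixels is half the picture's height over the tangent of half this angle, whatever the lens; pixels are square), "cx", "cy" (the principal point, pixels), "world_to_cam" (4x4, takes a point from world to camera coordinates); the wrist camera has in their place "hand_eye" (4x4, takes a point from camera to tool coordinates, whose origin is the TCP and whose axes are the flange's). Camera axes: x right, y down, z forward; pixel columns grow to the right and rows downward; lengths in m; the calibration is good to about 2 mm. A picture is of the moment at which its call begins: read the wrist's pose just before it. camera_params takes no time and is no camera call.
- ctrl.hand_in(): hands the job in; it is judged then, once.
The state is a dict: "clock": time; "q": joint angles; "joint_velocities": joint speeds; "joint_efforts": joint torques, N m; "tool_pos": TCP position; "orientation": TCP orientation; "ft_force": force on the tool from outside, world axes, zero at the start; "moment": the same for the moment, N m; "width": opening from 0.0 (shut) to 1.0 (fully open); "grasp_force": force on a finger pad.
Only numpy, scipy, OpenCV 4.12 (cv2) and the standard library are available. Lean on these libraries where they do the work, as an engineer would, in place of code of your own. Each camera call takes 0.05 s, during which the arm holds its last target. There are 200 camera calls.

### The job

Put the polished fossil slab away in the dry case: it lies flush in its metal nest, so press down the marked end until the other end tips up, take it by the raised end and lay it flat in the case without dropping it. Then set the lid gently on the gasket and press it down one corner at a time until it sits flat and sealed all round. Leave the stones and other things on the bench where they are.

Things in the scene. Friction and masses are not known exactly. Their poses are not given: they have to be found in the camera images.
- case_rim (a point): Dry case: open grey box, heavy, stays put; outside 134 (x) by 108 (y) mm, rim 40 mm above the bench, walls 12 mm, inside 110 by 84 mm, 35 deep. This point: centre of its mouth at rim height, x along the long side, z up. The black rubber gasket on the rim has four corner sections 6 mm proud of it, centred at (+-61, +-48) mm in this frame.
- lid_under (a point): Lid, loose, about 250 g: grey plate 134 by 108 by 8 mm. This point: centre of the plate's underside, x along the long side, z up. Below it a locating frame 104 by 78 mm, 8 deep, enters the case's mouth with 3 mm play all round (on the bench the lid stands on it). Fits either way round. On the raised gasket its underside is 6 mm above the case's rim; sealed, it lies on the rim.
- lid_grip (a point): Where to hold the lid: inside its upright bar handle, a solid bar 70 long (lid x), 14 thick (lid y) and 28 mm tall that stands on the middle of the plate. This point is 18 mm above the plate's top and 10 mm below the handle's top.
- nest_top (a point): Nest: fixed aluminium block 110 (x) by 84 (y) by 34 mm high, pocket 76 by 48 mm in its top with the slab, flush, on a rocking plate over a free well. This point: middle of its top face, z up, x along the pocket. A black mark on top is at the -x end: press the slab about 24 mm from the middle on that side (3 N, 10 mm down); the +x end tips up and stays up by friction.
- rocker (a joint): Tilt of the rocking plate in the nest, rad: 0 level, 0.40 fully tipped with the nest's +x end up. Its axis lies along the nest's y, 8 mm below the nest's top, under the middle of the slab (level with the slab's underside). Stiff: it stays where it is left.
- slab_mid (a point): Fossil slab, loose, about 60 g: brown polished stone plate 70 (x) by 42 (y) by 8 mm (z) with pale bone patches. This point is its centre; its x runs along its length and at the start points as the nest's x. Fully tipped up, its raised end stands 6 to 13 mm clear of the nest's top and can be pinched across its 42 mm width, over the nest.
- seal1 (a joint): How far the gasket's corner section at (+61, +48) mm in the frame of case_rim is pushed down, m: 0 fully raised, 0.006 level with the rim. It takes about 9 N on that corner and stays down when let go (no spring).
- seal2 (a joint): How far the gasket's corner section at (-61, +48) mm in the frame of case_rim is pushed down, m: 0 fully raised, 0.006 level with the rim. It takes about 9 N on that corner and stays down when let go (no spring).
- seal3 (a joint): How far the gasket's corner section at (-61, -48) mm in the frame of case_rim is pushed down, m: 0 fully raised, 0.006 level with the rim. It takes about 9 N on that corner and stays down when let go (no spring).
- seal4 (a joint): How far the gasket's corner section at (+61, -48) mm in the frame of case_rim is pushed down, m: 0 fully raised, 0.006 level with the rim. It takes about 9 N on that corner and stays down when let go (no spring).
- rock_rust: Bystander: rust-brown stone, 68 by 56 by about 40 mm high; origin at the centre of its underside.
- rock_grey: Bystander: grey stone, 60 by 52 by about 36 mm high; origin at the centre of its underside.
- rock_blue: Bystander: large blue-grey stone, 85 by 62 by about 52 mm high; origin at the centre of its underside.
- jar: Bystander: amber jar with a black cap, 60 mm across, 105 mm tall; origin at the centre of its underside.
- brush: Bystander: flat brush 150 mm long (along its x), 42 mm wide, 20 mm high; origin at the middle of its length on the bench.
- bone_end: Bystander: pale bone fragment, 58 by 46 by about 32 mm high; origin at the centre of its underside.
- dish: Bystander: small white dish, 68 mm across, 18 mm high; origin at the centre of its underside.
There are look-alikes about, which are no part of the job. Of the things like the part that bears slab_mid, leave any that is pink; of the rest the smaller one is meant.

How it is judged (in metres and radians):
On the way, in this order (a step that is already met when the one before it is completed fails the run):
1. the slab's free end is tipped up in the nest (value of joint rocker above 0.25 rad), for 0.1 s.
2. the slab lies flat inside the case, let go (x of slab_mid in the frame of case_rim between -0.055 and 0.055 m and y of slab_mid in the frame of case_rim between -0.042 and 0.042 m and z of slab_mid in the frame of case_rim below -0.024 m and angle between slab_mid's own z axis and vertical below 0.12 rad and contact force between slab and the fingers below 0.05 N and linear speed of slab below 0.03 m/s), for 0.2 s.
3. the lid rests on the raised gasket over the case, let go, no corner pressed home yet (horizontal distance between lid_under and case_rim below 0.008 m and angle between the x axis of lid_under and the x axis of case_rim, either way round below 0.12 rad and z of lid_under in the frame of case_rim below 0.01 m and contact force between lid and the fingers below 0.05 N and value of joint each of seal1, seal2, seal3, seal4 below 0.0035 m), for 0.2 s.
4. a first corner is pressed home while another is still raised (value of joint any of seal1, seal2, seal3, seal4 above 0.0045 m and value of joint any of seal1, seal2, seal3, seal4 below 0.0035 m), for 0.1 s.
At the end, for the whole second after the job is handed in: The slab lies flat (within 0.12 rad) inside the case; the lid sits over it, within 8 mm and 0.12 rad of the case's outline, level within 0.02 rad, its underside within 1.5 mm of the rim, with all four gasket corners pushed down at least 4.5 of 6 mm; lid and slab are at rest (x of slab_mid in the frame of case_rim between -0.055 and 0.055 m and y of slab_mid in the frame of case_rim between -0.042 and 0.042 m and z of slab_mid in the frame of case_rim below -0.024 m and angle between slab_mid's own z axis and vertical below 0.12 rad and horizontal distance between lid_under and case_rim below 0.008 m and angle between the x axis of lid_under and the x axis of case_rim, either way round below 0.12 rad and value of joint each of seal1, seal2, seal3, seal4 above 0.0045 m and z of lid_under in the frame of case_rim below 0.0015 m and angle between lid_under's own z axis and vertical below 0.02 rad and linear speed of each of lid, slab below 0.02 m/s); the robot touches nothing.
It fails at once if the slab is dropped (falls freely faster than 0.5 m/s, a fall of more than about 13 mm) (contact force between slab and anything else below 0.01 N and linear speed of slab above 0.5 m/s).
It fails at once if a stone, the jar, the brush, the bone fragment or the dish is moved more than 25 mm (distance of any of rock_rust, rock_grey, rock_blue, jar, brush, bone_end, dish from where it was at the start of the episode above 0.025 m).
It also fails if it takes over 72 s, if anything falls off the work surface, if the arm or the gripper's body presses on something with over 40 N, if the wrist force passes 120 N, or if a joint passes its speed limit or range.

## Working session

There is one attempt and no reset: what is moved stays moved. The work goes in short steps, Python scripts to look and compute and a tool call to move; the robot and the scene stay as the last step left them, time stands still between calls to the robot, and variables do not carry over. Pictures are saved under pics/ and viewed, at most 10 in all, crops included, and the job is handed in when it is done.

Besides the shell and the picture viewer there is one more tool, called after "Emit:" by a JSON object that holds its "fn" and its "kwargs", one argument or row to a line. servo_tool: Moves the arm, as the interface text tells. Its arguments: {"type":"object","properties":{"increments":{"type":"array","items":{"type":"array","items":{"type":"number"}}},"newtons":{"type":"number"}},"required":["increments"]}

```bash
mkdir -p pics
python3 - <<'E'
from workcell import ctrl,capture,camera_params
import cv2,numpy as np
for n in("scene","top"):
    im=capture(n); cv2.imwrite(f"pics/{n}0.png",im[:,:,::-1])
    p=camera_params(n); print(n,p["vfov"],p["cx"],p["cy"],np.round(p["world_to_cam"],3).tolist(),[k for k in p])
p=camera_params("wrist");print({k:(np.round(v,4).tolist()) if not isinstance(v,str) else v for k,v in p.items()})
print(ctrl.get_state())
E
```

```text
scene 51.69540557274268 319.88495269569586 194.6705023051646 [[0.192, 0.981, 0.019, -0.116], [0.687, -0.121, -0.716, -0.311], [-0.7, 0.151, -0.698, 1.402], [0.0, 0.0, 0.0, 1.0]] ['vfov', 'cx', 'cy', 'world_to_cam']
top 53.062564390453055 322.2544439638085 205.05698722236036 [[-0.002, -1.0, 0.03, 0.0], [-0.989, -0.003, -0.146, 0.5], [0.147, -0.03, -0.989, 1.015], [0.0, 0.0, 0.0, 1.0]] ['vfov', 'cx', 'cy', 'world_to_cam']
{'vfov': 67.3393, 'cx': 317.7414, 'cy': 195.6235, 'hand_eye': [[-0.0001, -0.9668, -0.2556, 0.0704], [1.0, -0.0, -0.0002, -0.0001], [0.0002, -0.2556, 0.9668, -0.1797], [0.0, 0.0, 0.0, 1.0]]}
{'clock': 0.1, 'q': array([ 6.48689818e+01,  6.67182533e+00,  8.26307717e+01,  1.66325549e-03,
        9.07556485e+01, -2.16503089e+00]), 'joint_velocities': array([-0.02884908, -0.01739184, -0.07532047, -0.05710439, -0.10114748,
        0.04607333]), 'joint_efforts': array([ 6.15618646e-04, -7.22889161e+01, -6.23869944e+01,  7.80436909e-02,
        2.25960219e-02, -4.46268166e-05]), 'tool_pos': array([0.26328776, 0.62133341, 0.20468615]), 'orientation': array([-1.79941859e+02, -3.86234202e-03,  1.57034032e+02]), 'ft_force': array([ 0.64384782, -0.07013646, -0.01452527]), 'moment': array([ 0.02739574,  0.00026391, -0.00266687]), 'grasp_force': 0.0, 'width': 1.001443016386198}
```

View pics/top0.png

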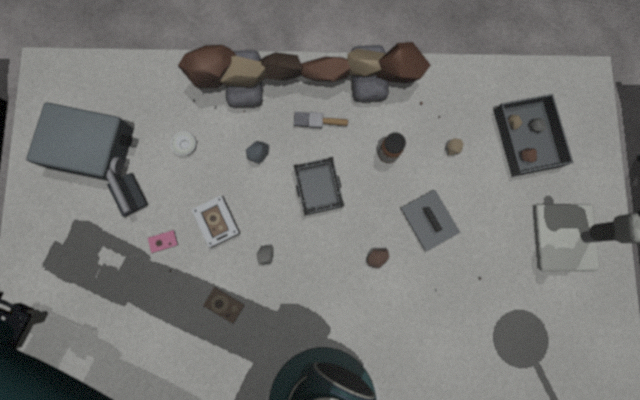

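View pics/scene0.png

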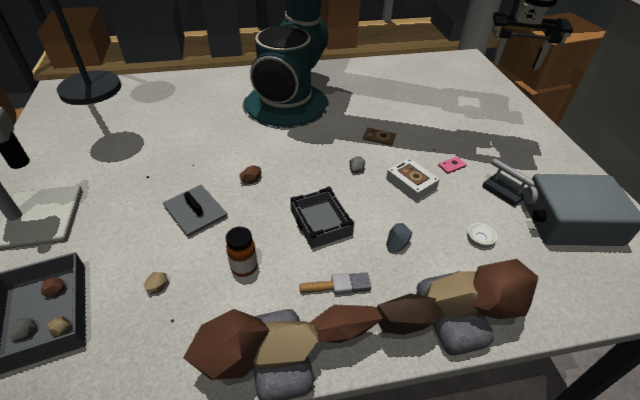

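The top view has the nest with a brown slab at (215,221), the case at (320,185) and the lid at (430,220). Slab candidates are the brown one in the nest (215,221), a larger brown one on the bench (223,304) and a pink one (162,241). The one in the nest fits, being the smaller of the non-pink ones. I'll confirm it in a crop and measure.

```bash
cat > h.py <<'E'
import numpy as np,cv2
from workcell import ctrl,capture,camera_params
from scipy.spatial.transform import Rotation as Ro
def cam(n,st=None):
    p=camera_params(n); f=200/np.tan(np.radians(p["vfov"]/2))
    if n=="wrist":
        T=np.eye(4);T[:3,:3]=Ro.from_euler("xyz",st["orientation"],degrees=True).as_matrix();T[:3,3]=st["tool_pos"]
        M=T@p["hand_eye"]
    else: M=np.linalg.inv(p["world_to_cam"])
    return M,f,p["cx"],p["cy"]
def plane(c,uv,z):
    M,f,cx,cy=c; uv=np.atleast_2d(uv).astype(float)
    d=np.c_[(uv[:,0]-cx)/f,(uv[:,1]-cy)/f,np.ones(len(uv))]@M[:3,:3].T
    return M[:3,3]+d*((z-M[2,3])/d[:,2])[:,None]
def rect(c,mask,z):
    mask=mask.astype(np.uint8)
    cn=max(cv2.findContours(mask,0,cv2.CHAIN_APPROX_NONE)[0],key=cv2.contourArea)
    P=plane(c,cn[:,0],z)[:,:2]*1000
    return cv2.minAreaRect(P.astype(np.float32)),cv2.boundingRect(cn)
def wshot(name=None):
    st=ctrl.get_state(); im=capture("wrist")
    if name: cv2.imwrite(name,im[:,:,::-1])
    return st,im,cam("wrist",st)
E
python3 - <<'E'
from h import *
im=cv2.imread("pics/top0.png"); c=cam("top")
g=cv2.cvtColor(im,6)
def box(m,x0,y0,x1,y1):
    o=np.zeros_like(m);o[y0:y1,x0:x1]=m[y0:y1,x0:x1];return o
for n,t,b,z in(("nest",g>185,(185,190,250,255),.034),("case",g<110,(285,150,355,225),.040),("lid",g<125,(390,180,470,260),.016)):
    m=box(t,*b).astype(np.uint8); m=cv2.morphologyEx(m,cv2.MORPH_CLOSE,np.ones((3,3)))
    print(n,rect(c,m,z))
cr=np.hstack([cv2.resize(im[190:250,185:250],(390,360),interpolation=2),cv2.resize(im[275:335,190:255],(390,360),interpolation=2)])
cr2=np.hstack([cv2.resize(im[150:225,285:360],(390,240),interpolation=2),cv2.resize(im[180:260,390:470],(390,240),interpolation=2)])
cv2.imwrite("pics/c1.png",np.vstack([cr,cr2]))
E
```

```text
Traceback (most recent call last):
  File "h.py", line 17, in rect
    cn=max(cv2.findContours(mask,0,cv2.CHAIN_APPROX_NONE)[0],key=cv2.contourArea)
ValueError: max() iterable argument is empty
```

Run:
```python
from h import *
im=cv2.imread("pics/top0.png"); c=cam("top")
g=cv2.cvtColor(im,6)
print(np.median(g),g[190:255,185:250].max(),np.median(g[215:225,300:310]),np.median(g[150:225,285:360]))
cr=np.hstack([cv2.resize(im[190:250,185:250],(390,360),interpolation=2),cv2.resize(im[275:335,190:255],(390,360),interpolation=2)])
cr2=np.hstack([cv2.resize(im[150:225,285:360],(390,240),interpolation=2),cv2.resize(im[180:260,390:470],(390,240),interpolation=2)])
cv2.imwrite("pics/c1.png",np.vstack([cr,cr2]))
def box(m,x0,y0,x1,y1):
    o=np.zeros_like(m);o[y0:y1,x0:x1]=m[y0:y1,x0:x1];return o
bg=np.median(g[190:255,185:250])
for n,t,b,z in(("nest",g>178,(185,190,250,255),.034),("case",g<105,(285,150,355,225),.040),("lid",g<125,(390,180,470,260),.016)):
    m=box(t,*b).astype(np.uint8); m=cv2.morphologyEx(m,cv2.MORPH_CLOSE,np.ones((3,3)))
    if m.any(): print(n,rect(c,m,z))
```

```text
140.0 170 145.0 144.0
case (((550.822998046875, 12.235557556152344), (140.14292907714844, 118.34237670898438), 12.303030014038086), (294, 157, 50, 59))
lid (((464.02032470703125, -286.7210388183594), (138.21664428710938, 115.14825439453125), 28.444278717041016), (400, 190, 60, 62))
```

View pics/c1.png

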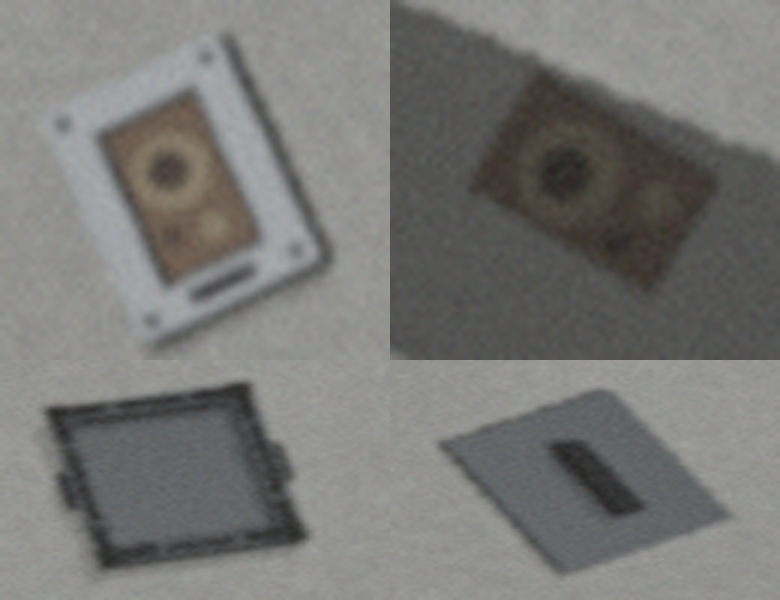

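The crop shows the slab in the white nest (brown, smaller than the shadowed one at right), so it is the one meant. The black mark is at image (224,237), the end nearest the robot. Next I work out the move for a close look.

```bash
cat >> h.py <<'E'
def to(st,x,y,z,yaw):
    "row values (cm, deg) from state to a world target"
    a=np.radians(st["orientation"][2]); d=np.array([x,y,z])-st["tool_pos"]
    t=(st["orientation"][2]-yaw+180)%360-180
    return np.round([100*(np.cos(a)*d[0]+np.sin(a)*d[1]),100*(np.sin(a)*d[0]-np.cos(a)*d[1]),-100*d[2],t],2)
E
python3 - <<'E'
from h import *
c=cam("top"); st=ctrl.get_state()
s=plane(c,(214.7,221.3),.034)[0]; m=plane(c,(224,237),.034)[0]
d=s-m; yaw=np.degrees(np.arctan2(d[1],d[0])); print(s,m,np.linalg.norm(d),yaw)
for yw in (yaw,yaw+180):
  a=np.radians(yw); p=s+0.0*np.array([np.cos(a),np.sin(a),0]); print(yw,to(st,p[0],p[1],.18,yw))
E
```

```text
[0.45685626 0.28003814 0.034     ] [0.41613816 0.25466038 0.034     ] 0.047979112958436786 31.93343230834551
31.93343230834551 [-31.14 -23.87   2.47 125.1 ]
211.93343230834552 [-31.14 -23.87   2.47 -54.9 ]
```

Emit:
{"fn": "servo_tool", "kwargs": {
  "increments": [
    [1,-31,-24,2.5,-55],
    [1,-31,-24,2.5,-55],
    [1,-31,-24,2.5,-55],
    [1,-31,-24,2.5,-55],
    [1,-31,-24,2.5,-55],
    [1,-31,-24,2.5,-55],
    [1,-31,-24,2.5,-55],
    [1,-31,-24,2.5,-55],
    [1,-31,-24,2.5,-55],
    [1,-31,-24,2.5,-55]
  ]
}}

```text
clock: 0.93
tool_pos: [0.4561, 0.2767, 0.1799]
orientation: [-180.0, -0.0, -148.0]
ft_force: [-0.5, 0.3, 1.1]
width: 0.332
grasp_force: 0.0
```

Emit:
{"fn": "servo_tool", "kwargs": {
  "increments": [
    [1,0,0,0,0],
    [1,0,0,0,0],
    [1,0,0,0,0]
  ]
}}

```text
clock: 1.18
tool_pos: [0.455, 0.2798, 0.1803]
orientation: [180.0, -0.0, -148.0]
ft_force: [-0.6, 0.6, -0.6]
width: 0.118
grasp_force: 0.0
```

Run:
```python
from h import *
st,im,c=wshot("pics/w1.png"); print(st["clock"],st["tool_pos"],st["orientation"],st["width"])
hsv=cv2.cvtColor(im,cv2.COLOR_RGB2HSV)
print([ (i,hsv[i[1],i[0]].tolist()) for i in((320,200),(320,250),(200,200))])
```

```text
1.1833 [0.45499961 0.27982147 0.18025603] [ 1.79985230e+02 -8.64906650e-03 -1.47986857e+02] 0.11836482356970221
[((320, 200), [14, 67, 88]), ((320, 250), [10, 12, 128]), ((200, 200), [9, 8, 229])]
```

View pics/w1.png

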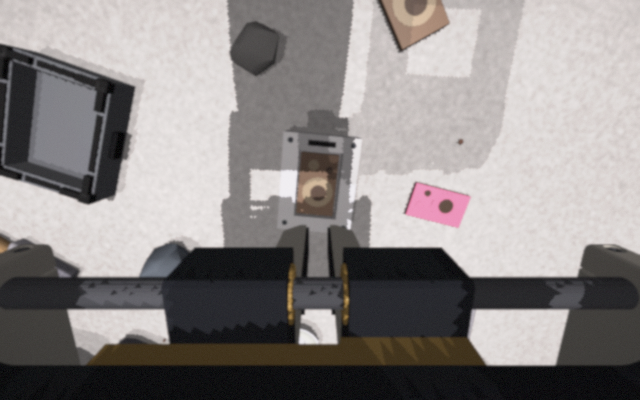

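The wrist view shows the nest at (320,180), with the slab at (318,185) and the mark at (322,143) towards the top. The case is at left, with the gripper in front.

Run:
```python
from h import *
im=cv2.imread("pics/w1.png"); st=ctrl.get_state(); c=cam("wrist",st)
h=cv2.cvtColor(im,cv2.COLOR_BGR2HSV).astype(int)
m=np.zeros(h.shape[:2],np.uint8); m[145:224,290:346]=((h[...,1]>45)|(h[...,2]<60))[145:224,290:346]
m[:150]=0
r,b=rect(c,m,.034); print("slab",r,b)
k=np.zeros_like(m); k[136:149,300:345]=(h[...,2]<60)[136:149,300:345]
r2,b2=rect(c,k,.034); print("mark",r2,b2)
(x,y),_,_=r; d=np.array([x,y])-r2[0]; print(np.hypot(*d),np.degrees(np.arctan2(d[1],d[0])))
g=h[...,2]; print(g[180,270:370:2].tolist()); print(g[120:235:2,290].tolist())
```

```text
slab ((457.95953369140625, 280.39837646484375), (69.57769012451172, 41.3551139831543), 26.718168258666992) (296, 152, 43, 64)
mark ((416.6783142089844, 260.8619079589844), (4.645410537719727, 27.25069808959961), 26.407442092895508) (309, 140, 26, 7)
45.67069830467148 25.32600225484502
[227, 227, 227, 229, 231, 236, 241, 242, 241, 242, 242, 242, 240, 198, 124, 140, 143, 143, 149, 165, 175, 183, 191, 188, 185, 189, 199, 196, 163, 101, 87, 84, 90, 89, 91, 127, 146, 138, 127, 114, 177, 227, 229, 216, 214, 224, 225, 224, 219, 220]
[128, 128, 132, 126, 107, 95, 140, 156, 137, 70, 61, 115, 154, 157, 155, 155, 156, 156, 156, 154, 155, 157, 153, 154, 159, 216, 240, 242, 241, 242, 242, 242, 242, 241, 241, 241, 242, 241, 211, 161, 155, 153, 153, 152, 150, 150, 150, 151, 153, 151, 151, 154, 152, 147, 112, 82, 78, 81]
```

Run:
```python
from h import *
st=ctrl.get_state();a=np.radians(26.6); s=np.array([.458,.2804]);u=np.array([np.cos(a),np.sin(a)])
print(to(st,*(s-.025*u),.063,206.6))
```

```text
[ 2.21  0.08 11.73  5.47]
```

Emit:
{"fn": "servo_tool", "kwargs": {
  "increments": [
    [1,2.2,0.1,6,5.5],
    [1,2.2,0.1,8,5.5],
    [1,2.2,0.1,11.2,5.5],
    [1,2.2,0.1,11.7,5.5],
    [1,2.2,0.1,11.7,5.5]
  ],
  "newtons": 10
}}

```text
clock: 1.65
tool_pos: [0.4348, 0.2692, 0.0622]
orientation: [-180.0, -0.2, -153.4]
ft_force: [0.9, 0.8, 0.3]
width: 0.004
grasp_force: 0.0
```

Emit:
{"fn": "servo_tool", "kwargs": {
  "increments": [
    [1,0,0,0.4,0],
    [1,0,0,0.7,0],
    [1,0,0,0.9,0],
    [1,0,0,1.1,0],
    [1,0,0,1.1,0]
  ]
}}

```text
clock: 2.07
tool_pos: [0.4362, 0.2689, 0.0527]
orientation: [180.0, 0.0, -153.5]
ft_force: [-0.7, 0.7, 0.1]
width: 0.005
grasp_force: 0.0
```

Emit:
{"fn": "servo_tool", "kwargs": {
  "increments": [
    [1,0,0,0.1,0],
    [1,0,0,0.2,0],
    [1,0,0,0.2,0]
  ]
}}

```text
clock: 2.32
tool_pos: [0.436, 0.2687, 0.0503]
orientation: [-180.0, -0.0, -153.5]
ft_force: [0.3, 0.1, -0.2]
width: 0.002
grasp_force: 0.0
```

Emit:
{"fn": "servo_tool", "kwargs": {
  "increments": [
    [1,0,0,0.1,0],
    [1,0,0,0.2,0],
    [1,0,0,0.2,0]
  ]
}}

```text
clock: 2.57
tool_pos: [0.4359, 0.2687, 0.0482]
orientation: [-180.0, -0.0, -153.5]
ft_force: [-0.2, -0.2, 0.2]
width: 0.003
grasp_force: 0.0
```

Run:
```python
from h import *
st,im,c=wshot("pics/w2.png"); print(st["tool_pos"],st["ft_force"])
```

```text
[0.43590591 0.26869833 0.0481561 ] [-0.15594015 -0.22388061  0.16963318]
```

View pics/w2.png

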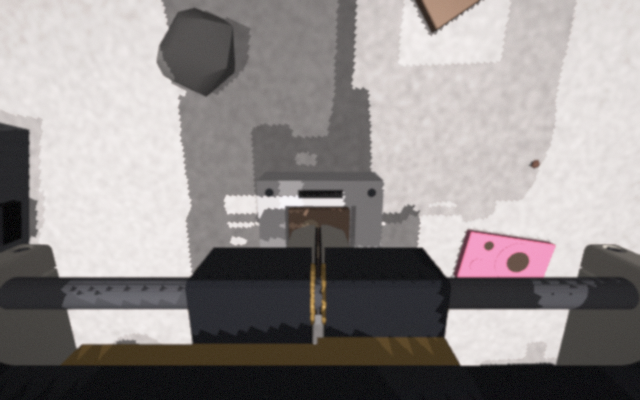

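The fingers are over the mark-side end of the slab (315,230), but they hide any tilt. I'll go on pressing in small steps.

Emit:
{"fn": "servo_tool", "kwargs": {
  "increments": [
    [1,0,0,0.1,0],
    [1,0,0,0.15,0],
    [1,0,0,0.15,0]
  ]
}}

```text
clock: 2.87
tool_pos: [0.4359, 0.2687, 0.0467]
orientation: [-180.0, -0.0, -153.5]
ft_force: [-0.1, 0.0, -0.6]
width: 0.007
grasp_force: 0.0
```

Emit:
{"fn": "servo_tool", "kwargs": {
  "increments": [
    [1,0,0,0.1,0],
    [1,0,0,0.15,0],
    [1,0,0,0.15,0]
  ]
}}

```text
clock: 3.12
tool_pos: [0.4359, 0.2687, 0.0452]
orientation: [-180.0, -0.0, -153.5]
ft_force: [-0.1, 0.0, 0.3]
width: 0.007
grasp_force: 0.0
```

Run:
```python
from h import *
im=capture("scene")[:,:,::-1]; a=cv2.imread("pics/scene0.png")
f=lambda i:cv2.resize(i[130:210,370:460],(400,356),interpolation=2)
cv2.imwrite("pics/s1.png",np.hstack([f(a),f(im)]))
```

```text
(no output)
```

View pics/s1.png

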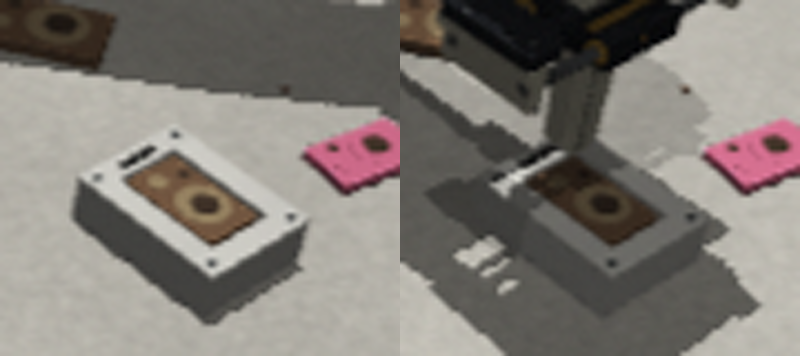

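The slab looks level still. The fingers end near crop (575,150), behind the mark end. I'll check this by projection.

```bash
cat >> h.py <<'E'
def proj(c,P):
    M,f,cx,cy=c; q=(np.atleast_2d(P)-M[:3,3])@M[:3,:3]
    return np.c_[f*q[:,0]/q[:,2]+cx,f*q[:,1]/q[:,2]+cy]
E
python3 - <<'E'
from h import *
st=ctrl.get_state(); print(st["tool_pos"],st["ft_force"],st["q"])
for n in("scene","top"):
  c=cam(n)
  P=[[.458,.2804,.034],[.4167,.2609,.034],[.436,.2687,.023],[.436,.2687,.034],[.436,.2687,.06],[.436,.2687,.08]]
  uv=proj(c,P);print(n,uv.round(1).tolist()); 
  if n=="scene": print(((uv-[370,130])*400/90).round().tolist())
c=cam("top")
print(plane(c,[(214.7,221.3),(224,237)],.034))
c=cam("scene")
print(plane(c,[(370+197/4.44,130+198/4.44),(370+137/4.44,130+157/4.44)],.034))
E
```

```text
[0.43592921 0.26872898 0.04525033] [ 0.08265491 -0.55561811 -0.34705651] [ 2.87973842e+01 -8.74255440e+00  1.12940043e+02  3.46358712e-04
  7.58114579e+01 -8.77407064e+01]
scene [[413.1, 174.2], [401.0, 165.1], [405.5, 172.4], [406.2, 169.3], [407.8, 161.9], [409.0, 156.0]]
[[192.0, 196.0], [138.0, 156.0], [158.0, 188.0], [161.0, 175.0], [168.0, 142.0], [174.0, 116.0]]
top [[214.6, 220.9], [221.6, 236.8], [219.8, 229.7], [218.8, 229.3], [216.5, 228.4], [214.6, 227.7]]
[[0.45685626 0.28003814 0.034     ]
 [0.41613816 0.25466038 0.034     ]]
[[0.46025968 0.28306863 0.034     ]
 [0.41773634 0.26001905 0.034     ]]
```

Emit:
{"fn": "servo_tool", "kwargs": {
  "increments": [
    [1,0,0,0.1,0],
    [1,0,0,0.2,0],
    [1,0,0,0.3,0],
    [1,0,0,0.3,0]
  ]
}}

```text
clock: 3.5
tool_pos: [0.4359, 0.2687, 0.0421]
orientation: [180.0, -0.0, -153.5]
ft_force: [0.5, -0.3, 0.5]
width: 0.009
grasp_force: 0.0
```

Emit:
{"fn": "servo_tool", "kwargs": {
  "increments": [
    [1,0,0,0.1,0],
    [1,0,0,0.2,0],
    [1,0,0,0.3,0],
    [1,0,0,0.3,0]
  ]
}}

```text
clock: 3.83
tool_pos: [0.4359, 0.2687, 0.0391]
orientation: [-180.0, -0.0, -153.5]
ft_force: [0.3, 0.1, -0.0]
width: 0.008
grasp_force: 0.0
```

Run:
```python
from h import *
im=capture("scene")[:,:,::-1]; cv2.imwrite("pics/s2full.png",im)
cr=im[145:205,380:440].astype(float)*1.8
cv2.imwrite("pics/s2.png",cv2.resize(cr.clip(0,255).astype(np.uint8),(600,600),interpolation=2))
```

```text
(no output)
```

View pics/s2.png

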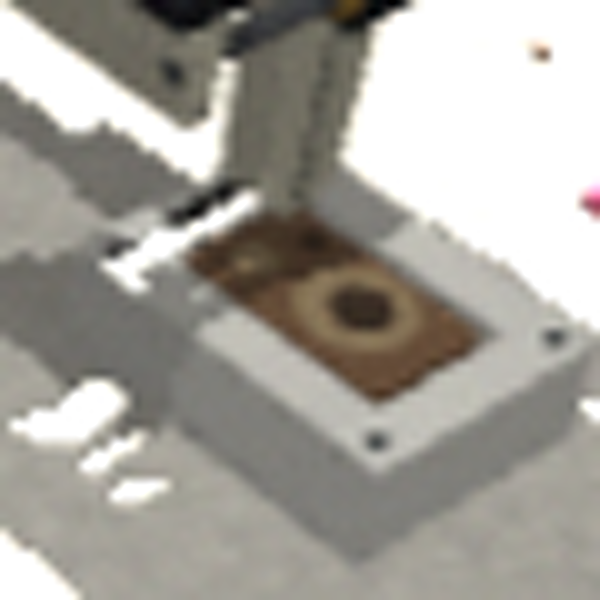

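The scene view puts the fingertips near image (407,164), which would be above the slab, and there is no contact force. I'll overlay predictions on the wrist and scene pictures to settle it.

Run:
```python
from h import *
st,im,c=wshot("pics/w3.png"); im=im[:,:,::-1].copy(); sc=cv2.imread("pics/s2full.png")
a=np.radians(26.6);u=np.array([np.cos(a),np.sin(a),0]);v=np.array([-u[1],u[0],0]);s=np.array([.458,.2804,.034])
S=[s+i*.035*u+j*.021*v for i,j in((-1,-1),(-1,1),(1,1),(1,-1))]
t=st["tool_pos"]; F=[t+[0,0,d] for d in(-.022,0,.02)]
out=[]
for I,C,(x0,y0,w,h) in((im,c,(260,180,120,90)),(sc,cam("scene"),(380,145,60,45))):
    k=400/w; R=cv2.resize((I[y0:y0+h,x0:x0+w]*1.6).clip(0,255).astype(np.uint8),(400,300),interpolation=2)
    for P,col in((S,(0,255,0)),(F,(0,0,255))):
        q=proj(C,P);print(q.round(1).tolist())
        for z,p in enumerate(q): cv2.circle(R,tuple(int(e) for e in (p-[x0,y0])*k),3+z,col,1)
    out.append(R)
cv2.imwrite("pics/o.png",np.hstack(out))
```

```text
[[286.5, 213.0], [351.5, 213.0], [348.7, 307.3], [289.3, 307.4]]
[[318.1, 219.1], [318.2, 230.5], [318.2, 243.4]]
[[398.1, 170.3], [409.0, 164.3], [428.4, 178.1], [417.5, 184.5]]
[[405.1, 174.0], [406.5, 167.8], [407.7, 162.1]]
```

View pics/o.png

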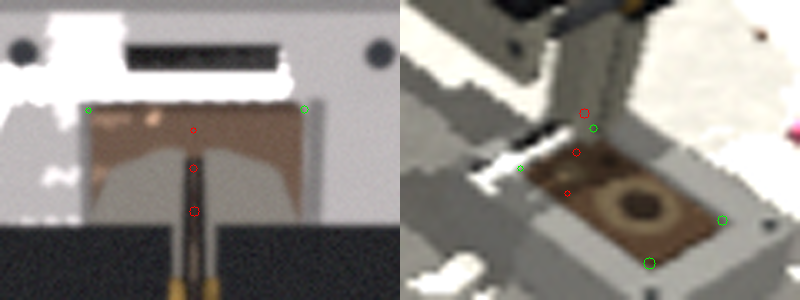

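The wrist and scene views agree: with the jaws shut the fingertips end about 10–15 mm behind the TCP, at z≈0.05, so nothing has touched yet. I'll go down under force watch.

Emit:
{"fn": "servo_tool", "kwargs": {
  "increments": [
    [1,0,0,0.3,0],
    [1,0,0,0.6,0],
    [1,0,0,0.9,0],
    [1,0,0,0.9,0]
  ]
}}

```text
clock: 4.27
tool_pos: [0.4357, 0.2686, 0.0295]
orientation: [-180.0, -0.1, -153.5]
ft_force: [0.1, 0.0, -0.7]
width: 0.006
grasp_force: 0.0
```

Emit:
{"fn": "servo_tool", "kwargs": {
  "increments": [
    [1,0,0,0.15,0],
    [1,0,0,0.3,0],
    [1,0,0,0.4,0],
    [1,0,0,0.4,0]
  ]
}}

```text
clock: 4.6
tool_pos: [0.4359, 0.2687, 0.0261]
orientation: [-180.0, -0.0, -153.5]
ft_force: [-0.6, -0.3, 0.3]
width: 0.007
grasp_force: 0.0
```

Emit:
{"fn": "servo_tool", "kwargs": {
  "increments": [
    [1,0,0,0.15,0],
    [1,0,0,0.3,0],
    [1,0,0,0.4,0],
    [1,0,0,0.4,0]
  ]
}}

```text
clock: 4.93
tool_pos: [0.4358, 0.2687, 0.0221]
orientation: [-180.0, -0.0, -153.5]
ft_force: [-0.6, -0.7, 0.9]
width: 0.001
grasp_force: 0.0
```

Emit:
{"fn": "servo_tool", "kwargs": {
  "increments": [
    [1,0,0,0.1,0],
    [1,0,0,0.2,0],
    [1,0,0,0.3,0],
    [1,0,0,0.3,0]
  ]
}}

```text
clock: 5.27
tool_pos: [0.4358, 0.2687, 0.0194]
orientation: [-180.0, -0.0, -153.5]
ft_force: [-1.7, -1.3, 3.5]
width: 0.004
grasp_force: 1.6
```

Emit:
{"fn": "servo_tool", "kwargs": {
  "increments": [
    [1,0,0,0.1,0],
    [1,0,0,0.2,0],
    [1,0,0,0.3,0],
    [1,0,0,0.3,0]
  ]
}}

```text
clock: 5.6
tool_pos: [0.4355, 0.2685, 0.0162]
orientation: [-180.0, -0.1, -153.5]
ft_force: [-4.3, -2.6, 4.0]
width: 0.005
grasp_force: 2.7
```

Emit:
{"fn": "servo_tool", "kwargs": {
  "increments": [
    [1,0,0,0.1,0],
    [1,0,0,0.2,0],
    [1,0,0,0.2,0]
  ]
}}

```text
clock: 5.85
tool_pos: [0.4354, 0.2685, 0.014]
orientation: [-180.0, -0.1, -153.5]
ft_force: [-5.6, -2.4, 3.9]
width: 0.006
grasp_force: 2.8
```

Emit:
{"fn": "servo_tool", "kwargs": {
  "increments": [
    [1,0,0,0.1,0],
    [1,0,0,0.2,0],
    [1,0,0,0.2,0]
  ]
}}

```text
clock: 6.1
tool_pos: [0.4356, 0.2686, 0.0133]
orientation: [-180.0, -0.1, -153.5]
ft_force: [-13.2, -6.9, 19.1]
width: 0.006
grasp_force: 11.6
```

Emit:
{"fn": "servo_tool", "kwargs": {
  "increments": [
    [1,0,0,-4,0],
    [0.35,0,0,-8,0],
    [0.35,-5.0,0.05,-8,0],
    [0.35,-5.0,0.05,-8,0],
    [0.35,-5.0,0.05,-8,0],
    [0.35,-5.0,0.05,-8,0],
    [0.35,-5.0,0.05,-8,0]
  ]
}}

```text
clock: 6.68
tool_pos: [0.4797, 0.2911, 0.0914]
orientation: [-180.0, -0.1, -153.5]
ft_force: [-0.3, 0.6, -0.6]
width: 0.387
grasp_force: 0.0
```

Run:
```python
from h import *
st,im,c=wshot("pics/w4.png"); print(st["tool_pos"],st["width"],st["ft_force"])
sc=capture("scene"); im=im[:,:,::-1]; sc=sc[:,:,::-1]
a=cv2.resize(im[100:400,100:540],(440,300)); b=cv2.resize((sc[145:205,385:457]*1.5).clip(0,255).astype(np.uint8),(360,300),interpolation=2)
cv2.imwrite("pics/o2.png",np.hstack([a,b]))
print(proj(cam("scene"),[st["tool_pos"]+[0,0,d] for d in(-.022,0,.02)]))
```

```text
[0.47965413 0.29113323 0.09144623] 0.38722927485210484 [-0.31478196  0.63472809 -0.62248048]
[[422.45802043 168.82706827]
 [424.12500971 162.23108602]
 [425.68348996 156.06445482]]
```

View pics/o2.png

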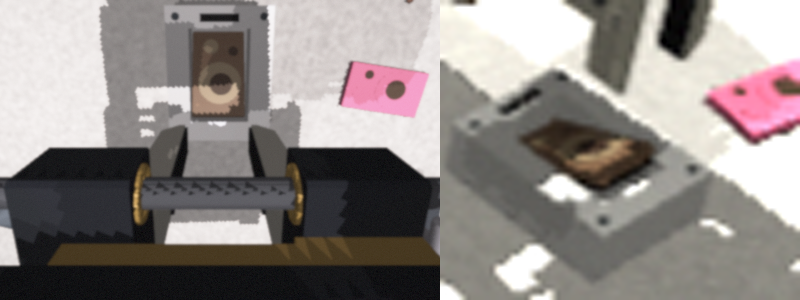

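The slab is tipped up in the nest, with its raised end at the +x side (scene crop (640,160)). The jaws straddle it, so I go down and grip.

Emit:
{"fn": "servo_tool", "kwargs": {
  "increments": [
    [0.35,-0.1,0,2,0],
    [0.35,-0.1,0,4,0],
    [0.35,-0.1,0,5.5,0],
    [0.35,-0.1,0,6.2,0],
    [0.35,-0.1,0,6.5,0],
    [0.35,-0.1,0,6.5,0]
  ]
}}

```text
clock: 7.28
tool_pos: [0.4811, 0.2919, 0.0272]
orientation: [-180.0, -0.0, -153.5]
ft_force: [-0.8, -0.5, 0.3]
width: 0.649
grasp_force: 0.0
```

Emit:
{"fn": "servo_tool", "kwargs": {
  "increments": [
    [0.35,0,0,0.2,0],
    [0.35,0,0,0.4,0],
    [0.35,0,0,0.4,0]
  ]
}}

```text
clock: 7.53
tool_pos: [0.4815, 0.2921, 0.0237]
orientation: [180.0, 0.0, -153.5]
ft_force: [0.1, -0.0, 1.0]
width: 0.649
grasp_force: 0.0
```

Emit:
{"fn": "servo_tool", "kwargs": {
  "increments": [
    [0.6,0,0,0.1,0],
    [0.6,0,0,0.1,0],
    [0.6,0,0,0.1,0],
    [0.6,0,0,0.1,0],
    [0.6,0,0,0.1,0],
    [0.6,0,0,0.1,0],
    [0.6,0,0,0.1,0],
    [0.6,0,0,0.1,0]
  ],
  "newtons": 20
}}

```text
clock: 8.2
tool_pos: [0.4814, 0.292, 0.0225]
orientation: [-180.0, 0.0, -153.5]
ft_force: [0.3, 0.1, 1.6]
width: 0.449
grasp_force: 20.0
```

Emit:
{"fn": "servo_tool", "kwargs": {
  "increments": [
    [0.6,0,0,-0.3,0],
    [0.6,0,0,-0.8,0],
    [0.6,0,0,-1.5,0],
    [0.6,0,0,-2.5,0],
    [0.6,0,0,-4,0],
    [0.6,0,0,-5.5,0],
    [0.6,0,0,-7,0],
    [0.6,0,0,-7,0],
    [0.6,0,0,-7,0]
  ]
}}

```text
clock: 8.95
tool_pos: [0.4818, 0.2922, 0.0934]
orientation: [180.0, 0.1, -153.5]
ft_force: [0.1, 0.7, -1.2]
width: 0.445
grasp_force: 20.0
```

Run:
```python
from h import *
st,im,c=wshot("pics/w5.png"); print(st["tool_pos"],st["width"],st["ft_force"],st["grasp_force"])
sc=capture("scene")[:,:,::-1]; tp=capture("top")[:,:,::-1];cv2.imwrite("pics/s5.png",sc);cv2.imwrite("pics/t5.png",tp)
# case from wrist view, if visible, dark mask left
c0=cam("top"); i0=cv2.imread("pics/top0.png"); g=cv2.cvtColor(i0,6)
# case rim: outer corner candidates in top0: rim dark <75
for th in(60,75,90,105):
    m=np.zeros_like(g); m[150:225,285:355]=(g<th)[150:225,285:355]
    m=cv2.morphologyEx(m,cv2.MORPH_CLOSE,np.ones((3,3)));m=cv2.morphologyEx(m,cv2.MORPH_OPEN,np.ones((3,3)))
    print(th,rect(c0,m,.042))
# inner floor: grey mid
m=np.zeros_like(g); m[160:213,297:343]=((g>85)&(g<125))[160:213,297:343]; print(rect(c0,m,.042))
```

```text
[0.48178607 0.2922267  0.0934053 ] 0.4450046346103431 [ 0.1232492   0.67749502 -1.16946885] 19.99955713748932
60 (((506.0155334472656, -43.03319549560547), (13.250664710998535, 15.785801887512207), 0.16542832553386688), (336, 200, 7, 6))
75 (((551.5675659179688, 9.4461669921875), (133.51608276367188, 106.16496276855469), 12.294351577758789), (295, 158, 48, 50))
90 (((550.1325073242188, 11.655715942382812), (136.4770050048828, 116.2624282836914), 12.296157836914062), (294, 158, 50, 57))
105 (((550.4274291992188, 12.27313232421875), (139.87265014648438, 118.1141128540039), 12.303018569946289), (294, 157, 50, 59))
(((547.7823486328125, 13.606147766113281), (101.83040618896484, 81.08724975585938), 13.53227424621582), (299, 166, 37, 42))
```

Run:
```python
from h import *
st=ctrl.get_state(); print(to(st,.568,-.068,.16,102.3))
```

```text
[  8.29 -36.07  -6.86 104.24]
```

Emit:
{"fn": "servo_tool", "kwargs": {
  "increments": [
    [0.6,0,0,-4,4],
    [0.6,0,-3,-6.9,10],
    [0.6,2,-7,-6.9,17],
    [0.6,3,-11,-6.9,24],
    [0.6,4,-15,-6.9,31],
    [0.6,5,-19,-6.9,38],
    [0.6,6,-23,-6.9,45],
    [0.6,7,-27,-6.9,52],
    [0.6,8,-31,-6.9,59],
    [0.6,8.3,-34,-6.9,66]
  ]
}}

```text
clock: 9.93
tool_pos: [0.5586, -0.0524, 0.1605]
orientation: [-179.9, -0.0, 140.1]
ft_force: [0.6, -0.3, -0.6]
width: 0.448
grasp_force: 20.0
```

Run:
```python
from h import *
st=ctrl.get_state(); print(st["width"],to(st,.568,-.068,.16,102.3))
```

```text
0.44825971275557236 [-1.72 -0.59  0.05 37.82]
```

Emit:
{"fn": "servo_tool", "kwargs": {
  "increments": [
    [0.6,-0.5,0,0,7],
    [0.6,-1,0,0,14],
    [0.6,-1.5,0,0,21],
    [0.6,-1.7,0,0,28],
    [0.6,-1.7,0,0,35],
    [0.6,-1.7,0,0,38],
    [0.6,-1.7,0,0,38],
    [0.6,-1.7,0,0,38]
  ]
}}

```text
clock: 10.6
tool_pos: [0.5719, -0.0601, 0.1606]
orientation: [-179.9, -0.0, 102.7]
ft_force: [-0.7, 0.3, 0.3]
width: 0.449
grasp_force: 20.0
```

Run:
```python
from h import *
st,im,c=wshot("pics/w6.png"); print(st["tool_pos"],st["orientation"],st["width"],st["ft_force"])
p=proj(c,[[.551,.0105,.04]]); print(p)
a=np.radians(12.3);u=np.array([np.cos(a),np.sin(a)]);v=np.array([-u[1],u[0]])
q=proj(c,[[*(np.array([.551,.0105])+i*.067*u+j*.054*v),.04] for i,j in((-1,-1),(1,-1),(1,1),(-1,1))]);print(q.round())
cv2.imwrite("pics/o6.png",im[:,:,::-1])
```

```text
[ 0.57193095 -0.0600547   0.16059923] [-1.79940782e+02 -2.06486754e-02  1.02663417e+02] 0.44942366226603403 [-0.70856968  0.34483848  0.25322115]
[[312.57724241 113.04454363]]
[[246. 168.]
 [379. 169.]
 [386.  53.]
 [240.  52.]]
```

View pics/o6.png

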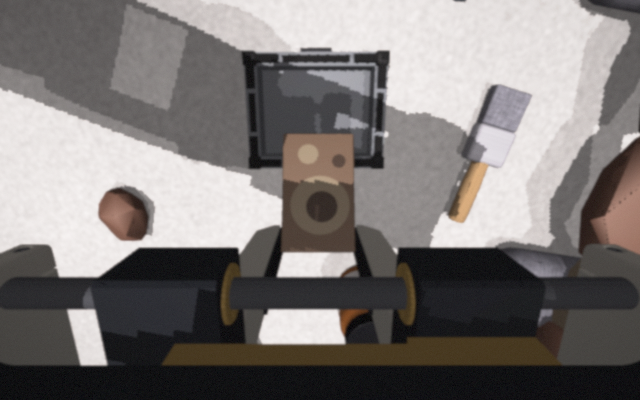

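The wrist view shows the slab firmly held, tilted, low end at (318,135). The case is at about (316,109), its outer corners near (244,52), (388,52), (383,166) and (249,167). I'll refine this numerically.

Run:
```python
from h import *
im=cv2.imread("pics/o6.png"); st=ctrl.get_state(); c=cam("wrist",st); g=cv2.cvtColor(im,6)
for th in(50,65):
    m=np.zeros_like(g); m[40:180,232:400]=(g<th)[40:180,232:400]; m[40:51,290:340]=0
    # corner blocks (gasket corners, black): report outer extremes near each corner
    ys,xs=np.nonzero(m); P=np.c_[xs,ys]
    E=[P[np.argmax(P@d)] for d in np.array([[-1,1],[1,1],[1,-1],[-1,-1]])]
    W=plane(c,E,.044)[:,:2]*1000; print(th,[e.tolist() for e in E],W.round(1).tolist(),W.mean(0).round(1))
    e=[np.linalg.norm(W[i]-W[(i+1)%4]).round(1) for i in range(4)]
    x=W[1]-W[0]+W[2]-W[3]; print(e,np.degrees(np.arctan2(x[1],x[0])))
print("C",plane(c,[(316,109.5)],.04))
```

```text
50 [[250, 167], [382, 166], [386, 52], [243, 52]] [[501.4, -53.8], [629.4, -24.0], [604.6, 77.2], [478.1, 48.8]] [553.4  12.1]
[np.float64(131.4), np.float64(104.2), np.float64(129.6), np.float64(105.2)] 12.896037724256068
65 [[249, 167], [382, 167], [387, 52], [242, 52]] [[500.5, -54.0], [629.7, -24.9], [605.5, 77.4], [477.2, 48.6]] [553.2  11.8]
[np.float64(132.5), np.float64(105.2), np.float64(131.5), np.float64(105.2)] 12.67569801281914
C [[0.55354548 0.01445658 0.04      ]]
```

Run:
```python
from h import *
print(to(ctrl.get_state(),.559,-.0153,.08,102.7))
```

```text
[ 4.65 -0.28  8.07 -0.02]
```

Emit:
{"fn": "servo_tool", "kwargs": {
  "increments": [
    [0.6,2.5,-0.2,1,0],
    [0.6,4.6,-0.3,3,0],
    [0.6,4.6,-0.3,6,0],
    [0.6,4.6,-0.3,8,0],
    [0.6,4.6,-0.3,8,0],
    [0.6,4.6,-0.3,8,0]
  ]
}}

```text
clock: 11.15
tool_pos: [0.5588, -0.0157, 0.081]
orientation: [-179.9, -0.0, 102.6]
ft_force: [0.0, -0.2, -0.2]
width: 0.449
grasp_force: 20.0
```

Emit:
{"fn": "servo_tool", "kwargs": {
  "increments": [
    [0.6,0,0,2,0],
    [0.6,0,0,4,0],
    [0.6,0,0,5.5,0],
    [0.6,0,0,5.9,0],
    [0.6,0,0,5.9,0]
  ]
}}

```text
clock: 11.57
tool_pos: [0.5595, -0.016, 0.023]
orientation: [-180.0, 0.0, 102.6]
ft_force: [-0.0, 0.4, -0.7]
width: 0.448
grasp_force: 20.0
```

Emit:
{"fn": "servo_tool", "kwargs": {
  "increments": [
    [0.6,0,0,0.3,0],
    [0.6,0,0,0.6,0],
    [0.6,0,0,0.6,0]
  ],
  "newtons": 8
}}

```text
clock: 11.82
tool_pos: [0.5598, -0.0159, 0.0171]
orientation: [179.9, 0.0, 102.5]
ft_force: [0.3, -0.3, 0.8]
width: 0.45
grasp_force: 8.0
```

Emit:
{"fn": "servo_tool", "kwargs": {
  "increments": [
    [0.6,0,0,0.2,0],
    [0.6,0,0,0.4,0],
    [0.6,0,0,0.6,0],
    [0.6,0,0,0.6,0]
  ]
}}

```text
clock: 12.15
tool_pos: [0.5591, -0.0158, 0.01]
orientation: [-180.0, -0.0, 102.5]
ft_force: [0.6, 0.9, -0.6]
width: 0.448
grasp_force: 8.0
```

Emit:
{"fn": "servo_tool", "kwargs": {
  "increments": [
    [0.6,0,0,0.2,0],
    [0.6,0,0,0.4,0],
    [0.6,0,0,0.6,0],
    [0.6,0,0,0.6,0]
  ]
}}

```text
clock: 12.48
tool_pos: [0.559, -0.0158, 0.0038]
orientation: [-180.0, -0.0, 102.5]
ft_force: [0.9, -0.5, 0.0]
width: 0.452
grasp_force: 8.0
```

```bash
cat >> h.py <<'E'
def slab(im,c=None):
    h=cv2.cvtColor(im,cv2.COLOR_RGB2HSV).astype(int)
    m=((h[...,1]>55)&(h[...,0]<22)&(h[...,2]>25)).astype(np.uint8); m[250:]=0; m[:,:235]=0; m[:,400:]=0
    m=cv2.morphologyEx(m,cv2.MORPH_CLOSE,np.ones((5,5)))
    n,l,s,_=cv2.connectedComponentsWithStats(m); k=1+np.argmax(s[1:,4]); b=s[k]
    top=l==k; rows=np.arange(b[1],b[1]+b[3]); w=[(r,np.nonzero(top[r])[0].min(),np.nonzero(top[r])[0].max()) for r in rows[2::max(1,b[3]//8)]]
    return b.tolist(),[tuple(int(q) for q in e) for e in w]
E
python3 - <<'E'
from h import *
print(slab(cv2.imread("pics/o6.png")[:,:,::-1].copy()))
st,im,c=wshot("pics/w7.png"); print(slab(im))
E
```

```text
([280, 133, 76, 117, 8298], [(135, 284, 352), (149, 283, 353), (163, 282, 355), (177, 283, 353), (191, 284, 352), (205, 284, 352), (219, 284, 353), (233, 281, 354), (247, 280, 355)])
([280, 129, 77, 121, 9164], [(131, 280, 356), (146, 280, 356), (161, 280, 356), (176, 281, 356), (191, 281, 355), (206, 281, 355), (221, 281, 354), (236, 280, 355)])
```

The slab is pivoting flat as intended (tilt about 0.2 rad now). I'll carry on down.

Emit:
{"fn": "servo_tool", "kwargs": {
  "increments": [
    [0.6,0,0,0.2,0],
    [0.6,0,0,0.4,0],
    [0.6,0,0,0.6,0],
    [0.6,0,0,0.6,0]
  ]
}}

```text
clock: 12.87
tool_pos: [0.5593, -0.0159, -0.001]
orientation: [-180.0, 0.0, 102.5]
ft_force: [-6.3, -0.1, 10.8]
width: 0.449
grasp_force: 13.7
```

Emit:
{"fn": "servo_tool", "kwargs": {
  "increments": [
    [0.6,0,0,0.15,0],
    [0.6,0,0,0.3,0],
    [0.6,0,0,0.3,0]
  ]
}}

```text
clock: 13.12
tool_pos: [0.5594, -0.0159, -0.0013]
orientation: [-180.0, 0.0, 102.5]
ft_force: [-25.4, 1.0, 46.3]
width: 0.45
grasp_force: 31.5
```

Run:
```python
from h import *
st,im,c=wshot("pics/w8.png"); print(st["tool_pos"],slab(im))
```

```text
[ 0.55940682 -0.01588384 -0.00125692] ([278, 129, 80, 121, 9289], [(131, 278, 357), (146, 279, 357), (161, 279, 357), (176, 280, 356), (191, 280, 355), (206, 281, 355), (221, 281, 354), (236, 280, 356)])
```

Emit:
{"fn": "servo_tool", "kwargs": {
  "increments": [
    [0.6,0,0,-0.3,0],
    [0.6,0,0,-0.5,0],
    [0.6,0,0,-0.5,0]
  ]
}}

```text
clock: 13.42
tool_pos: [0.5593, -0.0158, 0.0005]
orientation: [180.0, 0.0, 102.5]
ft_force: [0.3, -0.2, -1.2]
width: 0.453
grasp_force: 8.0
```

Run:
```python
from h import *
st,im,c=wshot("pics/w9.png"); print(st["tool_pos"],st["ft_force"],st["grasp_force"],slab(im))
g=im.mean(2)
sc=capture("scene"); cv2.imwrite("pics/s9.png",sc[:,:,::-1])
```

```text
[ 5.59312786e-01 -1.58094814e-02  4.94236422e-04] [ 0.2664221  -0.19759793 -1.20425572] 7.999959290027618 ([278, 129, 80, 121, 9213], [(131, 279, 357), (146, 279, 357), (161, 280, 356), (176, 280, 356), (191, 280, 355), (206, 281, 355), (221, 281, 354), (236, 280, 355)])
```

Emit:
{"fn": "servo_tool", "kwargs": {
  "increments": [
    [0.5,0,0,0,0],
    [0.45,0,0,0,0],
    [0.4,0,0,0,0],
    [0.4,0,0,0,0],
    [0.4,0,0,0,0]
  ]
}}

```text
clock: 13.93
tool_pos: [0.5592, -0.0158, 0.0003]
orientation: [-180.0, -0.0, 102.5]
ft_force: [1.0, 0.6, 1.0]
width: 0.598
grasp_force: 0.0
```

Run:
```python
from h import *
st,im,c=wshot("pics/w10.png"); print(st["tool_pos"],st["ft_force"],st["width"],slab(im))
```

```text
[ 5.59224213e-01 -1.58392556e-02  2.75631565e-04] [1.00019085 0.61010813 0.97285788] 0.5983483033208457 ([278, 129, 79, 121, 9070], [(131, 279, 356), (146, 279, 356), (161, 279, 356), (176, 280, 355), (191, 280, 354), (206, 281, 354), (221, 281, 353), (236, 282, 353)])
```

The slab lies flat and is released: its edge widths fit a level plate. I'll rise straight up and check, then go to the lid.

Emit:
{"fn": "servo_tool", "kwargs": {
  "increments": [
    [0.4,0,0,-2,0],
    [0.4,0,0,-5,0],
    [0.4,0,0,-9,0],
    [0.4,0,0,-13,0],
    [0.4,0,0,-15,0],
    [0.4,0,0,-15,0]
  ]
}}

```text
clock: 14.48
tool_pos: [0.5611, -0.0159, 0.156]
orientation: [179.6, 0.1, 102.5]
ft_force: [0.7, -0.6, 0.4]
width: 0.6
grasp_force: 0.0
```

Run:
```python
from h import *
st,im,c=wshot("pics/w11.png"); print(st["tool_pos"],slab(im))
h=cv2.cvtColor(im,cv2.COLOR_RGB2HSV).astype(int)
m=((h[...,1]>55)&(h[...,0]<22)&(h[...,2]>25)).astype(np.uint8); m[250:]=0; m[:,:235]=0; m[:,400:]=0
m=cv2.morphologyEx(m,cv2.MORPH_CLOSE,np.ones((5,5))); print(rect(c,m,.013))
print("case, predicted",proj(c,[[.553,.012,.04]]))
print(to(st,.42,-.31,.14,28.4))
```

```text
[ 0.56105098 -0.01594907  0.15602663] ([296, 122, 40, 67, 2561], [(124, 296, 335), (132, 296, 335), (140, 296, 335), (148, 296, 334), (156, 296, 334), (164, 296, 334), (172, 296, 334), (180, 296, 333), (188, 299, 331)])
(((553.267578125, 11.885421752929688), (41.598331451416016, 71.15685272216797), 11.771045684814453), (296, 122, 40, 67))
case, predicted [[314.95069988 159.35010191]]
[-25.64 -20.15   1.6   74.14]
```

The slab is flat in the case and centred within about 1 mm (size 71×42 at z=13 mm). Now the lid.

Emit:
{"fn": "servo_tool", "kwargs": {
  "increments": [
    [0.4,-2.5,-2,0,7],
    [0.4,-5.1,-4,0,14],
    [0.4,-7.7,-6,0,21],
    [0.4,-10.3,-8,0,28],
    [0.4,-12.8,-10,0,35],
    [0.4,-15.4,-12.1,0.5,42],
    [0.4,-18,-14.1,1,49],
    [0.4,-20.5,-16.1,1.6,56],
    [0.4,-23,-18.1,1.6,63],
    [0.4,-25.6,-20.1,1.6,70]
  ]
}}

```text
clock: 15.37
tool_pos: [0.4171, -0.3101, 0.1325]
orientation: [-179.9, 0.0, 32.2]
ft_force: [0.4, 0.7, -0.7]
width: 0.6
grasp_force: 0.0
```

Emit:
{"fn": "servo_tool", "kwargs": {
  "increments": [
    [0.4,0,0,0,4],
    [0.4,0,0,0,4],
    [0.4,0,0,0,4]
  ]
}}

```text
clock: 15.62
tool_pos: [0.4182, -0.3091, 0.1331]
orientation: [-179.9, 0.0, 28.6]
ft_force: [0.9, 0.4, -0.3]
width: 0.603
grasp_force: 0.0
```

Run:
```python
from h import *
st,im,c=wshot("pics/w12.png"); print(st["tool_pos"],st["orientation"],st["width"])
g=im.mean(2); a=np.radians(28.4);u=np.array([np.cos(a),np.sin(a)]);v=np.array([-u[1],u[0]])
P=np.array([[*(np.array([.464,-.2867])+i*.067*u+j*.054*v),.016] for i,j in((-1,-1),(1,-1),(1,1),(-1,1),(0,0))])
q=proj(c,P);print(q.round().tolist())
for r in (70,100,130,160,190): print(r,g[r,200:440:6].astype(int).tolist())
print([g[40:250:6,x].astype(int).tolist() for x in(270,320,370)])
```

```text
[ 0.4182383  -0.30905785  0.13313248] [-1.79905842e+02  2.55703201e-02  2.86469336e+01] 0.6030242786977767
[[372.0, 204.0], [379.0, 63.0], [261.0, 63.0], [267.0, 203.0], [320.0, 137.0]]
70 [140, 137, 132, 136, 139, 138, 134, 137, 132, 134, 134, 94, 90, 89, 112, 87, 88, 90, 92, 91, 93, 90, 91, 91, 93, 90, 93, 93, 93, 93, 90, 141, 139, 143, 232, 233, 236, 233, 238, 236]
100 [139, 139, 142, 140, 137, 134, 138, 223, 133, 135, 137, 108, 169, 96, 113, 119, 103, 90, 92, 89, 43, 39, 82, 92, 90, 91, 91, 90, 93, 92, 101, 140, 138, 140, 141, 142, 138, 137, 137, 234]
130 [135, 135, 141, 136, 136, 136, 133, 139, 140, 138, 139, 135, 136, 101, 89, 88, 92, 90, 87, 66, 25, 28, 61, 89, 88, 90, 91, 90, 90, 89, 125, 140, 139, 137, 136, 140, 135, 136, 140, 238]
160 [140, 137, 138, 135, 140, 139, 137, 139, 137, 136, 138, 142, 148, 91, 88, 88, 86, 87, 85, 64, 22, 26, 72, 89, 90, 89, 90, 91, 91, 89, 141, 137, 137, 140, 137, 139, 140, 143, 230, 236]
190 [101, 105, 102, 102, 101, 102, 116, 114, 117, 108, 119, 116, 80, 82, 83, 63, 63, 66, 64, 102, 159, 153, 154, 150, 149, 170, 169, 169, 169, 166, 240, 237, 235, 238, 233, 234, 233, 238, 233, 233]
[[127, 134, 133, 133, 111, 90, 108, 166, 168, 168, 168, 142, 91, 96, 108, 91, 90, 98, 90, 88, 109, 105, 92, 93, 100, 91, 94, 177, 207, 203, 207, 197, 108, 107, 83], [130, 136, 133, 137, 112, 93, 90, 91, 90, 91, 43, 24, 22, 30, 24, 25, 25, 20, 22, 22, 22, 20, 19, 43, 84, 159, 150, 151, 217, 213, 206, 210, 208, 216, 210], [137, 137, 140, 140, 115, 91, 92, 93, 90, 91, 92, 91, 91, 89, 90, 92, 92, 90, 87, 88, 89, 90, 88, 158, 168, 166, 168, 169, 236, 233, 234, 99, 55, 11, 14]]
```

Run:
```python
from h import *
im=cv2.cvtColor(cv2.imread("pics/w12.png"),4); st=ctrl.get_state(); c=cam("wrist",st); g=cv2.cvtColor(im,7)
m=np.zeros_like(g); m[85:195,290:360]=(g<55)[85:195,290:360]
print("handle",rect(c,m,.044)); 
for r in range(92,185,10):
    x=np.nonzero(m[r])[0]; print(r,x.min(),x.max(),end="; ")
d=im[...,2].astype(int)-im[...,0]
print([ (p,im[p[1],p[0]].tolist()) for p in((370,190),(370,130),(350,50),(270,90),(420,70),(300,200))])
for n,px in(("right",[(c_,r) for r in(110,150) for c_ in [int(np.nonzero(g[r,330:420]>115)[0][0]+330)]]),("left",[(int(330-np.nonzero(g[r,200:331][::-1]>125)[0][0]),r) for r in(135,170)]),("far",[(x,int(np.nonzero(g[:140,x]<113)[0][0])) for x in(300,320,350,365)])):
    print(n,px,plane(c,px,.016)[:,:2].round(4).tolist())
a=np.radians(28.6);print(a)
```

```text
handle (((465.23687744140625, -289.5264892578125), (67.93975067138672, 13.938942909240723), 28.63167953491211), (316, 100, 17, 79))Traceback (most recent call last):
  File "<stdin>", line 6, in <module>
    return umr_minimum(a, axis, None, out, keepdims, initial, where)
ValueError: zero-size array to reduction operation minimum which has no identity
```

Run:
```python
from h import *
print(to(ctrl.get_state(),.465,-.2892,.012,28.6))
```

```text
[ 5.01  0.52 12.14  0.12]
```

Emit:
{"fn": "servo_tool", "kwargs": {
  "increments": [
    [0.4,3,0.3,2,0],
    [0.4,5,0.5,4,0],
    [0.4,5,0.5,7,0],
    [0.4,5,0.5,9.5,0],
    [0.4,5,0.5,11,0],
    [0.4,5,0.5,11.6,0],
    [0.4,5,0.5,12,0],
    [0.4,5,0.5,12,0],
    [0.4,5,0.5,12,0]
  ]
}}

```text
clock: 16.42
tool_pos: [0.4655, -0.2899, 0.0154]
orientation: [179.9, -0.0, 28.6]
ft_force: [-0.1, -0.2, 0.4]
width: 0.598
grasp_force: 0.0
```

Emit:
{"fn": "servo_tool", "kwargs": {
  "increments": [
    [0.6,0,0,0,0],
    [0.7,0,0,0,0],
    [0.8,0,0,0,0],
    [0.9,0,0,0,0],
    [0.95,0,0,0,0],
    [0.95,0,0,0,0],
    [0.95,0,0,0,0],
    [0.95,0,0,0,0],
    [0.95,0,0,0,0]
  ],
  "newtons": 30
}}

```text
clock: 17.17
tool_pos: [0.4649, -0.2899, 0.0144]
orientation: [180.0, 0.0, 28.5]
ft_force: [-0.8, 0.3, 1.1]
width: 0.148
grasp_force: 30.0
```

Emit:
{"fn": "servo_tool", "kwargs": {
  "increments": [
    [0.95,0,0,-1,0],
    [0.95,0,0,-3,0],
    [0.95,0,0,-6,0],
    [0.95,0,0,-9,0],
    [0.95,0,0,-12,0],
    [0.95,0,0,-15,0],
    [0.95,0,0,-15,0],
    [0.95,0,0,-15,0]
  ]
}}

```text
clock: 17.83
tool_pos: [0.4654, -0.2902, 0.1663]
orientation: [179.8, -0.1, 28.5]
ft_force: [-0.1, 0.1, -2.6]
width: 0.149
grasp_force: 30.0
```

Run:
```python
from h import *
im=cv2.imread("pics/w11.png"); g=cv2.cvtColor(im,6)
c=cam("wrist",dict(tool_pos=np.array([.56105,-.01595,.156]),orientation=[179.6,.1,102.5]))
for th in(50,65):
    m=np.zeros_like(g); m[85:225,225:400]=(g<th)[85:225,225:400]; m[85:103,290:340]=0
    ys,xs=np.nonzero(m); P=np.c_[xs,ys]
    E=[P[np.argmax(P@d)] for d in np.array([[-1,1],[1,1],[1,-1],[-1,-1]])]
    W=plane(c,E,.043)[:,:2]*1000; print([e.tolist() for e in E],W.mean(0).round(1),[np.linalg.norm(W[i]-W[(i+1)%4]).round(1) for i in range(4)])
    x=W[1]-W[0]+W[2]-W[3]; print(np.degrees(np.arctan2(x[1],x[0])))
st=ctrl.get_state(); print(st["tool_pos"],st["width"],st["ft_force"]); print(to(st,.553,.012,.16,12.7))
```

```text
[[252, 211], [380, 211], [385, 105], [244, 104]] [553.6  12.1] [np.float64(130.9), np.float64(104.0), np.float64(131.5), np.float64(104.5)]
12.244568849021606
[[252, 212], [380, 212], [385, 104], [244, 103]] [553.6  12. ] [np.float64(131.0), np.float64(105.9), np.float64(131.4), np.float64(106.5)]
12.244711147984571
[ 0.4653783  -0.29018265  0.16631723] 0.14910108226401816 [-0.14353702  0.14705387 -2.57101548]
[ 22.13 -22.36   0.63  15.84]
```

Emit:
{"fn": "servo_tool", "kwargs": {
  "increments": [
    [0.95,2.8,-2.8,0,2],
    [0.95,5.6,-5.6,0,4],
    [0.95,8.4,-8.4,0,6],
    [0.95,11.2,-11.2,0,8],
    [0.95,14,-14,0,10],
    [0.95,16.8,-16.8,0,12],
    [0.95,19.6,-19.6,0,14],
    [0.95,22.1,-22.4,0,16],
    [0.95,22.1,-22.4,0,16],
    [0.95,22.1,-22.4,0,16]
  ]
}}

```text
clock: 18.67
tool_pos: [0.5515, 0.0143, 0.1626]
orientation: [-180.0, 0.1, 12.7]
ft_force: [-0.4, 0.2, -2.8]
width: 0.147
grasp_force: 30.0
```

Run:
```python
from h import *
st=ctrl.get_state(); print(to(st,.5532,.0118,.078,12.5),st["orientation"])
```

```text
[0.11 0.28 8.46 0.22] [-1.79960384e+02  1.49440241e-01  1.27159473e+01]
```

Emit:
{"fn": "servo_tool", "kwargs": {
  "increments": [
    [0.95,0,0.1,3,0.2],
    [0.95,0,0.1,6,0.2],
    [0.95,0,0.1,8,0.2],
    [0.95,0,0.1,8.5,0.2],
    [0.95,0,0.1,8.5,0.2],
    [0.95,0,0.1,8.5,0.2],
    [0.95,0,0.1,8.5,0.2]
  ]
}}

```text
clock: 19.25
tool_pos: [0.553, 0.0111, 0.081]
orientation: [180.0, -0.1, 12.3]
ft_force: [-0.5, 0.2, -2.8]
width: 0.148
grasp_force: 30.0
```

Run:
```python
from h import *
st,im,c=wshot("pics/w13.png"); print(to(st,.5532,.0118,.062,12.5),st["tool_pos"],st["orientation"])
g=cv2.cvtColor(im,7)
a=np.radians(12.5);u=np.array([np.cos(a),np.sin(a)]);v=np.array([-u[1],u[0]])
for o,z in(((.5535,.012),.043),((.5535,.012),.0796)):
    print(proj(c,[[*(np.array(o)+.067*u+j*.054*v),z] for j in(-1,1)]).round(1).tolist())
print([g[20:160:3,x].tolist() for x in(300,340)])
for r in(45,90,110,130): print(r,g[r,220:430:4].tolist())
```

```text
[ 0.04 -0.06  1.9  -0.19] [0.55295219 0.01113064 0.0809581 ] [ 1.79971988e+02 -1.05234048e-01  1.23148912e+01]
[[392.7, 120.7], [239.3, 121.2]]
[[407.9, 121.4], [223.6, 122.1]]
[[148, 133, 131, 133, 133, 131, 133, 135, 135, 137, 137, 140, 138, 135, 138, 141, 139, 135, 134, 132, 131, 128, 134, 138, 137, 134, 135, 135, 139, 142, 142, 137, 136, 128, 85, 81, 87, 86, 86, 86, 85, 88, 87, 87, 87, 88, 87], [229, 225, 227, 189, 133, 135, 138, 134, 134, 136, 139, 137, 138, 141, 140, 138, 141, 140, 139, 138, 137, 137, 136, 138, 137, 137, 138, 132, 132, 137, 143, 148, 142, 124, 87, 82, 86, 88, 87, 87, 86, 88, 90, 87, 87, 87, 86]]
45 [228, 226, 227, 211, 134, 136, 136, 140, 133, 134, 133, 135, 137, 135, 133, 134, 133, 138, 137, 136, 135, 135, 131, 134, 131, 135, 127, 132, 133, 138, 137, 133, 132, 134, 139, 137, 129, 130, 139, 137, 137, 134, 130, 171, 153, 137, 133, 138, 135, 135, 207, 229, 227]
90 [234, 222, 143, 139, 132, 136, 141, 136, 133, 138, 142, 139, 140, 139, 135, 137, 138, 139, 139, 139, 137, 134, 136, 142, 140, 142, 144, 141, 137, 142, 138, 137, 145, 137, 141, 136, 132, 134, 136, 142, 142, 137, 136, 139, 141, 137, 139, 137, 141, 139, 145, 238, 236]
110 [135, 137, 130, 135, 139, 134, 138, 141, 137, 137, 135, 141, 135, 135, 139, 138, 142, 137, 139, 147, 142, 136, 137, 141, 142, 141, 140, 136, 138, 142, 143, 142, 142, 148, 144, 143, 145, 141, 137, 139, 139, 135, 136, 140, 139, 142, 136, 137, 137, 144, 142, 144, 139]
130 [138, 132, 85, 83, 86, 86, 87, 87, 86, 86, 87, 88, 88, 88, 84, 86, 86, 86, 87, 85, 86, 89, 86, 88, 89, 88, 89, 88, 87, 86, 89, 87, 88, 85, 90, 87, 89, 87, 88, 87, 86, 87, 89, 89, 89, 89, 90, 87, 136, 137, 138, 140, 139]
```

Emit:
{"fn": "servo_tool", "kwargs": {
  "increments": [
    [0.95,0.05,-0.1,0.5,0],
    [0.95,0.05,-0.1,1.2,0],
    [0.95,0.05,-0.1,1.7,0],
    [0.95,0.05,-0.1,1.9,0],
    [0.95,0.05,-0.1,1.9,0],
    [0.95,0.05,-0.1,1.9,0]
  ]
}}

```text
clock: 19.8
tool_pos: [0.5525, 0.0126, 0.0602]
orientation: [-180.0, 0.0, 12.3]
ft_force: [-0.2, 0.0, -2.7]
width: 0.149
grasp_force: 30.0
```

Emit:
{"fn": "servo_tool", "kwargs": {
  "increments": [
    [0.95,0,0,0.2,0],
    [0.95,0,0,0.4,0],
    [0.95,0,0,0.6,0],
    [0.95,0,0,0.6,0]
  ]
}}

```text
clock: 20.13
tool_pos: [0.5523, 0.0126, 0.0539]
orientation: [-180.0, 0.0, 12.3]
ft_force: [-0.4, 0.4, -2.5]
width: 0.149
grasp_force: 30.0
```

Emit:
{"fn": "servo_tool", "kwargs": {
  "increments": [
    [0.95,0,0,0.1,0],
    [0.95,0,0,0.15,0],
    [0.95,0,0,0.2,0],
    [0.95,0,0,0.2,0]
  ]
}}

```text
clock: 20.47
tool_pos: [0.5526, 0.0126, 0.0524]
orientation: [180.0, -0.0, 12.3]
ft_force: [1.2, -0.5, -2.6]
width: 0.15
grasp_force: 30.0
```

Emit:
{"fn": "servo_tool", "kwargs": {
  "increments": [
    [0.95,0,0,0.05,0],
    [0.95,0,0,0.1,0],
    [0.95,0,0,0.1,0]
  ]
}}

```text
clock: 20.72
tool_pos: [0.5527, 0.0126, 0.0523]
orientation: [180.0, -0.0, 12.3]
ft_force: [-5.3, -0.2, 9.5]
width: 0.144
grasp_force: 30.0
```

Emit:
{"fn": "servo_tool", "kwargs": {
  "increments": [
    [0.95,0,0,0.05,0],
    [0.95,0,0,0.1,0],
    [0.95,0,0,0.1,0]
  ]
}}

```text
clock: 20.97
tool_pos: [0.5527, 0.0126, 0.0523]
orientation: [180.0, -0.0, 12.3]
ft_force: [-12.2, 0.8, 20.0]
width: 0.145
grasp_force: 30.0
```

Contact is at the expected height. I'll back off the preload and release.

Emit:
{"fn": "servo_tool", "kwargs": {
  "increments": [
    [0.95,0,0,-0.1,0],
    [0.95,0,0,-0.16,0],
    [0.95,0,0,-0.16,0]
  ]
}}

```text
clock: 21.22
tool_pos: [0.5528, 0.0126, 0.0524]
orientation: [180.0, -0.0, 12.3]
ft_force: [-1.5, -0.1, 6.0]
width: 0.149
grasp_force: 30.0
```

Emit:
{"fn": "servo_tool", "kwargs": {
  "increments": [
    [0.8,0,0,0,0],
    [0.7,0,0,0,0],
    [0.6,0,0,0,0],
    [0.6,0,0,0,0],
    [0.6,0,0,0,0]
  ]
}}

```text
clock: 21.63
tool_pos: [0.5525, 0.0126, 0.0518]
orientation: [-180.0, 0.0, 12.3]
ft_force: [-1.1, -0.7, -0.0]
width: 0.39
grasp_force: 0.0
```

Emit:
{"fn": "servo_tool", "kwargs": {
  "increments": [
    [0.6,0,0,-2,0],
    [0.6,0,0,-5,0],
    [0.6,0,0,-8,0],
    [0.8,0,0,-8,0],
    [1,0,0,-8,0],
    [1,0,0,-8,0],
    [1,0,0,-8,0]
  ]
}}

```text
clock: 22.22
tool_pos: [0.552, 0.0126, 0.1306]
orientation: [-180.0, 0.1, 12.3]
ft_force: [-0.2, -0.1, -0.5]
width: 0.164
grasp_force: 0.0
```

Run:
```python
from h import *
st,im,c=wshot("pics/w14.png"); print(st["tool_pos"],st["orientation"],st["width"])
g=cv2.cvtColor(im,7)
m=np.zeros_like(g); m[60:245,280:360]=(g<50)[60:245,280:360]; m[220:]=0
print("handle",rect(c,m,.082))
m=np.zeros_like(g); m[60:220,200:440]=(g<112)[60:220,200:440]; m=cv2.morphologyEx(m,cv2.MORPH_OPEN,np.ones((5,5)))
print("plate",rect(c,m,.054))
a=np.radians(12.5);u=np.array([np.cos(a),np.sin(a)]);v=np.array([-u[1],u[0]]);o=np.array([.5535,.012])
print(proj(c,[[*(o+i*.067*u+j*.054*v),.054] for i,j in((1,-1),(1,1),(-1,-1),(-1,1))]).round().tolist())
for i,j in((1,1),(-1,1),(-1,-1),(1,-1)):
    print((i,j),to(st,*(o+i*.057*u+j*.044*v),.06,st["orientation"][2]))
```

```text
[0.55201702 0.01261366 0.13063546] [-1.79977964e+02  9.71948692e-02  1.23347436e+01] 0.163540863074416
handle (((566.3884887695312, 15.746877670288086), (47.61243438720703, 13.245243072509766), 11.902246475219727), (309, 160, 18, 60))
plate (((574.023193359375, 29.931499481201172), (88.17451477050781, 133.37713623046875), 12.336906433105469), (230, 118, 153, 102))
[[384.0, 119.0], [253.0, 119.0], [376.0, 266.0], [261.0, 266.0]]
(1, 1) [ 5.82 -4.32  7.06  0.  ]
(-1, 1) [-5.58 -4.29  7.06  0.  ]
(-1, -1) [-5.56  4.51  7.06  0.  ]
(1, -1) [5.84 4.48 7.06 0.  ]
```

The lid is resting centred on the gasket, released. Now I press corner 1 (+x,+y).

Emit:
{"fn": "servo_tool", "kwargs": {
  "increments": [
    [1,3,-2.2,0,0],
    [1,5.8,-4.4,0,0],
    [1,5.8,-4.4,3,0],
    [1,5.8,-4.4,6,0],
    [1,5.8,-4.4,7.8,0],
    [1,5.8,-4.4,8.2,0],
    [1,5.8,-4.4,8.2,0]
  ]
}}

```text
clock: 22.85
tool_pos: [0.5988, 0.0679, 0.0482]
orientation: [-180.0, 0.2, 12.3]
ft_force: [0.1, -0.3, 0.4]
width: 0.006
grasp_force: 0.0
```

Emit:
{"fn": "servo_tool", "kwargs": {
  "increments": [
    [1,0,0,0.2,0],
    [1,0,0,0.4,0],
    [1,0,0,0.6,0],
    [1,0,0,0.8,0],
    [1,0,0,0.8,0]
  ]
}}

```text
clock: 23.27
tool_pos: [0.5999, 0.0679, 0.0421]
orientation: [180.0, -0.0, 12.3]
ft_force: [-0.5, 0.4, 0.2]
width: 0.006
grasp_force: 0.0
```

Emit:
{"fn": "servo_tool", "kwargs": {
  "increments": [
    [1,0,0,0.1,0],
    [1,0,0,0.2,0],
    [1,0,0,0.3,0],
    [1,0,0,0.3,0]
  ]
}}

```text
clock: 23.6
tool_pos: [0.6001, 0.0681, 0.0399]
orientation: [180.0, -0.0, 12.3]
ft_force: [-3.1, -0.2, 7.2]
width: 0.006
grasp_force: 3.6
```

Emit:
{"fn": "servo_tool", "kwargs": {
  "increments": [
    [1,0,0,0.15,0],
    [1,0,0,0.3,0],
    [1,0,0,0.4,0],
    [1,0,0,0.4,0]
  ]
}}

```text
clock: 23.93
tool_pos: [0.6004, 0.0684, 0.0362]
orientation: [-180.0, -0.1, 12.3]
ft_force: [-2.7, 2.7, 10.4]
width: 0.004
grasp_force: 5.0
```

Emit:
{"fn": "servo_tool", "kwargs": {
  "increments": [
    [1,0,0,0.1,0],
    [1,0,0,0.2,0],
    [1,0,0,0.3,0],
    [1,0,0,0.3,0]
  ]
}}

```text
clock: 24.27
tool_pos: [0.6006, 0.0685, 0.0355]
orientation: [-180.0, -0.1, 12.3]
ft_force: [-13.7, 2.4, 32.4]
width: 0.008
grasp_force: 16.0
```

Emit:
{"fn": "servo_tool", "kwargs": {
  "increments": [
    [1,0,0,-3,0],
    [1,0,0,-6,0],
    [1,-3,2.3,-6.5,0],
    [1,-6,4.6,-6.5,0],
    [1,-9,7,-6.5,0],
    [1,-11.5,9,-6.5,0],
    [1,-11.5,9,-4,0],
    [1,-11.5,9,-1.8,0],
    [1,-11.5,9,-1.8,0]
  ]
}}

```text
clock: 25.02
tool_pos: [0.5046, -0.0447, 0.0464]
orientation: [-179.9, 0.2, 12.3]
ft_force: [0.4, 0.0, -1.1]
width: 0.006
grasp_force: 0.0
```

Emit:
{"fn": "servo_tool", "kwargs": {
  "increments": [
    [1,0,0,0.2,0],
    [1,0,0,0.4,0],
    [1,0,0,0.6,0],
    [1,0,0,0.6,0]
  ]
}}

```text
clock: 25.35
tool_pos: [0.5072, -0.0443, 0.0446]
orientation: [180.0, -0.0, 12.4]
ft_force: [0.0, 0.6, 0.3]
width: 0.003
grasp_force: 0.0
```

Emit:
{"fn": "servo_tool", "kwargs": {
  "increments": [
    [1,0,0,0.15,0],
    [1,0,0,0.3,0],
    [1,0,0,0.4,0],
    [1,0,0,0.4,0]
  ]
}}

```text
clock: 25.68
tool_pos: [0.5069, -0.0445, 0.0404]
orientation: [180.0, -0.0, 12.3]
ft_force: [-1.0, -0.2, 3.6]
width: 0.007
grasp_force: 2.0
```

Emit:
{"fn": "servo_tool", "kwargs": {
  "increments": [
    [1,0,0,0.15,0],
    [1,0,0,0.3,0],
    [1,0,0,0.4,0],
    [1,0,0,0.4,0]
  ]
}}

```text
clock: 26.02
tool_pos: [0.5069, -0.0448, 0.0368]
orientation: [180.0, -0.0, 12.3]
ft_force: [-4.1, -2.0, 10.4]
width: 0.006
grasp_force: 5.0
```

Emit:
{"fn": "servo_tool", "kwargs": {
  "increments": [
    [1,0,0,0.1,0],
    [1,0,0,0.2,0],
    [1,0,0,0.3,0],
    [1,0,0,0.3,0]
  ]
}}

```text
clock: 26.35
tool_pos: [0.5072, -0.0449, 0.0354]
orientation: [179.9, -0.0, 12.3]
ft_force: [-14.4, -1.6, 29.8]
width: 0.004
grasp_force: 14.4
```

Emit:
{"fn": "servo_tool", "kwargs": {
  "increments": [
    [1,0,0,-2.5,0],
    [1,0,-3,-4,0],
    [1,0,-6,-4,0],
    [1,0,-9,-4,0],
    [1,0,-9,-2,0],
    [1,0,-9,-1.4,0],
    [1,0,-9,-1.4,0]
  ]
}}

```text
clock: 26.93
tool_pos: [0.4865, 0.0434, 0.0454]
orientation: [-180.0, 0.1, 12.4]
ft_force: [0.7, -0.5, -0.9]
width: 0.006
grasp_force: 0.0
```

Emit:
{"fn": "servo_tool", "kwargs": {
  "increments": [
    [1,0,0,0.2,0],
    [1,0,0,0.4,0],
    [1,0,0,0.6,0],
    [1,0,0,0.8,0],
    [1,0,0,0.8,0]
  ]
}}

```text
clock: 27.35
tool_pos: [0.4878, 0.0429, 0.0394]
orientation: [180.0, -0.0, 12.3]
ft_force: [-1.0, -0.6, 1.7]
width: 0.004
grasp_force: 1.2
```

Emit:
{"fn": "servo_tool", "kwargs": {
  "increments": [
    [1,0,0,0.15,0],
    [1,0,0,0.3,0],
    [1,0,0,0.4,0],
    [1,0,0,0.4,0]
  ]
}}

```text
clock: 27.68
tool_pos: [0.4878, 0.0431, 0.0356]
orientation: [180.0, -0.0, 12.3]
ft_force: [-3.4, -0.4, 6.5]
width: 0.007
grasp_force: 3.4
```

Emit:
{"fn": "servo_tool", "kwargs": {
  "increments": [
    [1,0,0,0.1,0],
    [1,0,0,0.2,0],
    [1,0,0,0.3,0],
    [1,0,0,0.3,0]
  ]
}}

```text
clock: 28.02
tool_pos: [0.488, 0.0431, 0.035]
orientation: [180.0, -0.1, 12.3]
ft_force: [-18.5, -1.8, 36.7]
width: 0.005
grasp_force: 18.4
```

Emit:
{"fn": "servo_tool", "kwargs": {
  "increments": [
    [1,0,0,-3,0],
    [1,0,0,-6,0],
    [1,3,2.3,-6.5,0],
    [1,6,4.6,-6.5,0],
    [1,9,7,-6.5,0],
    [1,11.5,9,-6.5,0],
    [1,11.5,9,-4,0],
    [1,11.5,9,-1.6,0],
    [1,11.5,9,-1.6,0]
  ]
}}

```text
clock: 28.77
tool_pos: [0.6171, -0.0204, 0.0429]
orientation: [-179.9, 0.4, 12.3]
ft_force: [-0.3, 0.2, -0.4]
width: 0.004
grasp_force: 0.0
```

Emit:
{"fn": "servo_tool", "kwargs": {
  "increments": [
    [1,0,0,0.2,0],
    [1,0,0,0.4,0],
    [1,0,0,0.6,0],
    [1,0,0,0.8,0],
    [1,0,0,0.9,0],
    [1,0,0,0.9,0]
  ]
}}

```text
clock: 29.27
tool_pos: [0.6197, -0.0198, 0.0403]
orientation: [180.0, -0.1, 12.3]
ft_force: [0.8, 0.3, 4.9]
width: 0.005
grasp_force: 2.3
```

Emit:
{"fn": "servo_tool", "kwargs": {
  "increments": [
    [1,0,0,0.15,0],
    [1,0,0,0.3,0],
    [1,0,0,0.4,0],
    [1,0,0,0.4,0]
  ]
}}

```text
clock: 29.6
tool_pos: [0.6199, -0.0199, 0.0365]
orientation: [180.0, -0.1, 12.3]
ft_force: [0.3, 0.4, 5.2]
width: 0.004
grasp_force: 2.6
```

Emit:
{"fn": "servo_tool", "kwargs": {
  "increments": [
    [1,0,0,0.1,0],
    [1,0,0,0.2,0],
    [1,0,0,0.3,0],
    [1,0,0,0.4,0],
    [1,0,0,0.4,0]
  ]
}}

```text
clock: 30.02
tool_pos: [0.6201, -0.0199, 0.0348]
orientation: [179.9, -0.2, 12.3]
ft_force: [-11.9, 0.4, 29.6]
width: 0.004
grasp_force: 14.6
```

All four corners bottomed. I'll re-press corners 1 and 3, which stopped about 0.5 mm higher.

Emit:
{"fn": "servo_tool", "kwargs": {
  "increments": [
    [1,0,0,-2.5,0],
    [1,0,-3,-6,0],
    [1,0,-6,-6,0],
    [1,0,-9,-6,0],
    [1,0,-9,-3,0],
    [1,0,-9,-1,0],
    [1,0,-9,-0.4,0],
    [1,0,-9,-0.2,0],
    [1,0,-9,0,0],
    [1,0,-9,0.1,0]
  ]
}}

```text
clock: 30.85
tool_pos: [0.5995, 0.0688, 0.0347]
orientation: [-179.9, 0.0, 12.3]
ft_force: [-36.1, 5.1, 57.4]
width: 0.002
grasp_force: 28.2
```

Emit:
{"fn": "servo_tool", "kwargs": {
  "increments": [
    [1,0,0,0.05,0],
    [1,0,0,0.05,0]
  ]
}}

```text
clock: 31.02
tool_pos: [0.5995, 0.0688, 0.0347]
orientation: [-179.9, -0.0, 12.3]
ft_force: [-34.2, 3.9, 52.2]
width: 0.002
grasp_force: 25.5
```

Emit:
{"fn": "servo_tool", "kwargs": {
  "increments": [
    [1,0,0,-3,0],
    [1,0,0,-6,0],
    [1,-3,2.3,-6.5,0],
    [1,-6,4.6,-6.5,0],
    [1,-9,7,-6.5,0],
    [1,-11.5,9,-6.5,0],
    [1,-11.5,9,-4,0],
    [1,-11.5,9,-1,0],
    [1,-11.5,9,-0.5,0],
    [1,-11.5,9,-0.2,0]
  ]
}}

```text
clock: 31.85
tool_pos: [0.5065, -0.0456, 0.0346]
orientation: [179.9, 0.1, 12.3]
ft_force: [-38.0, -4.8, 69.2]
width: 0.008
grasp_force: 34.6
```

Emit:
{"fn": "servo_tool", "kwargs": {
  "increments": [
    [1,0,0,0.1,0],
    [1,0,0,0.2,0],
    [1,0,0,0.2,0]
  ]
}}

```text
clock: 32.1
tool_pos: [0.5065, -0.0456, 0.0346]
orientation: [179.9, 0.1, 12.3]
ft_force: [-37.8, -4.6, 59.0]
width: 0.006
grasp_force: 29.4
```

Emit:
{"fn": "servo_tool", "kwargs": {
  "increments": [
    [1,0,0,-3,0],
    [1,0,0,-6,0],
    [1,-2,-2,-10,0],
    [1,-5,-4.5,-14,0],
    [1,-5,-4.5,-16,0],
    [1,-5,-4.5,-16,0],
    [1,-5,-4.5,-16,0],
    [1,-5,-4.5,-16,0]
  ]
}}

```text
clock: 32.77
tool_pos: [0.4482, -0.0112, 0.1896]
orientation: [180.0, -0.0, 12.3]
ft_force: [-0.7, -0.4, -0.3]
width: 0.004
grasp_force: 0.0
```

Run:
```python
from h import *
st,im,c=wshot("pics/w15.png"); print(st["clock"],st["tool_pos"])
g=cv2.cvtColor(im,7)
a=np.radians(12.4);u=np.array([np.cos(a),np.sin(a)]);v=np.array([-u[1],u[0]]);o=np.array([.5535,.012])
q=proj(c,[[*(o+i*.067*u+j*.054*v),.048] for i,j in((1,-1),(1,1),(-1,-1),(-1,1))]);print(q.round().tolist())
m=np.zeros_like(g); m[40:235,290:350]=(g<45)[40:235,290:350]; print("handle",rect(c,m,.076))
x0,y0=q.min(0).astype(int)-6; x1,y1=q.max(0).astype(int)+6; y0=max(y0,0);y1=min(y1,235)
m=np.zeros_like(g); m[y0:y1,x0:x1]=(g<112)[y0:y1,x0:x1]; m=cv2.morphologyEx(m,cv2.MORPH_OPEN,np.ones((5,5))); print("plate",rect(c,m,.048))
```

```text
32.7667 [ 0.44821262 -0.01122674  0.18960664]
[[374.0, 3.0], [260.0, 3.0], [368.0, 145.0], [266.0, 146.0]]
handle (((549.683837890625, 12.37624454498291), (64.37173461914062, 13.17188835144043), 12.345129013061523), (309, 40, 15, 76))
plate (((549.759033203125, 10.682151794433594), (133.93260192871094, 114.12096405029297), 9.578817367553711), (261, 5, 114, 146))
```

```bash
python3 -c "
from workcell import ctrl
print(ctrl.hand_in())"
```

```text
the job is handed in; nothing more can be done
None
```

The slab lies flat in the dry case and the lid is pressed down at all four corners. I handed the job in at about 33 s; no verdict came back. One brief 46 N contact while lowering the slab, probably fingertips in the case, is the only thing I could not explain.

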